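# Close the frame clamp by its locking slide

## Robot

A 6-joint arm with a two-finger parallel gripper is mounted at the origin on the work surface. World frame = base frame: x ahead of the robot, y to its left, z up, the work surface at z = 0. Lengths are in m, angles in rad, forces in N, time in s.
With the tool pointing down it reaches from about 0.35 to 0.85 m from the base axis. Payload 8.1 kg.
Tool frame: the origin (TCP) lies at the very end of the fingers, on their centre line; the grasp point (between the pads) lies bot.grip_point_offset behind it (bot.grip_point_offset is the distance from the TCP to the grasp point, in m); x points along the fingers, z is the direction in which the jaws open and shut, and the axes are right-handed (so a half turn about x gives the same grasp; the last joint's range is limited). The gripper opens to 85 mm and grips with 20 to 120 N. Pads are 22 mm wide; open, the fingers measure 114 mm over their backs; the gripper's body (76 mm by 85 mm) begins 54 mm behind the grasp point. The pads swing forward as they close: fully open they stand 13 mm farther back than shut.
Start: joints at [1.056, 0.13, 1.488, -0, 1.523, -0.085], TCP at [0.25, 0.545, 0.231] pointing down, gripper open.
Joint ranges: [-2.96, 2.96], [-0.89, 2.26], [0.02, 2.5], [-1.34, 4.48], [0, 2.73], [-2.66, 2.66]. Speed limits (rad/s): [2.39, 2.39, 2.79, 3.14, 3.14, 3.14].

## Interface

Orientations are given as a unit quaternion [x, y, z, w].
In Python, from rig import bot, grip, kinematics, readout, optics, hand_in gives the robot as it stands. The module is installed in compiled form; this text tells all that it offers. Calls block until the motion is done:
- bot.goto(position, orientation): joint-space move of the TCP to a pose.
- bot.line_to(position, vel=0.15, ori=None): straight line of the TCP; ori=None keeps the orientation; vel is the mean speed in m/s.
- bot.move_j(angles): joint-space move.
- grip(opening): finger opening in m; the grip force is fixed at half the most; returns when the fingers have stopped.
- bot.wait(seconds).
- kinematics.ik(position, orientation): joint angles nearest the present ones, or None.
- readout.get_obs(): the state.
- optics.capture(name): name is "scene" or "top" or "wrist"; returns (picture, depth): 420x560x3 uint8, blue, green, red; 420x560 float32, m along the optical axis (not along the pixel's ray), 0 where there is no reading.
- optics.camera_model(name): a dict with "fx", "fy", "cx", "cy" (pixels), "cam_to_world" (4x4, takes a point from camera to world coordinates). Camera axes: x right, y down, z forward; pixel columns grow to the right and rows downward; lengths in m; the calibration is good to about 2 mm. A picture is of the moment at which its call begins: read the wrist's pose just before it. camera_model takes no time and is no camera call; for the wrist camera it gives the pose at the moment of the call.
A pose or a line that the arm cannot do raises bot.Unreachable and nothing moves.
- hand_in(): hands the job in, once; it reports no verdict.
The state is a dict: "time_s": time; "joints": joint angles; "qvel": joint speeds; "tau": joint torques, N m; "tcp_pos": TCP position; "tcp_rot": TCP orientation; "contact_force": force on the tool from outside, world axes, zero at the start; "ft_torque": the same for the moment, N m; "grip_width": finger opening in m.
Only numpy, scipy, OpenCV 4.12 (cv2) and the standard library are available. Lean on these libraries where they do the work, as an engineer would, in place of code of your own. Each camera call takes 0.05 s, during which the arm holds its last target. There are 200 camera calls.

## Task

Close the frame clamp: press its locking button down with closed fingertips and, keeping it held down, push the carriage along until its crossbar is right up against the end stops, so that the jaw squares the white frame up to the fence; then lift off so that the button springs up and locks it there. Be gentle, pinch or lift nothing, do not touch the cork facing of the jaw, and leave the other things on the bench where they are.

Things in the scene. Friction and masses are not known exactly. Their poses are not given: they have to be found in the camera images.
- clamp: Fixed bench clamp for squaring picture frames. Plywood bed 200 mm (its x) by 370 mm (its y, -150 to +220 mm), 12 mm thick. Origin on the table surface; +x across the bed, +y along it, the way the carriage closes; z up. A wooden fence, 36 mm above the bed, stands across the +y end. Two steel end-stop posts on the bed at x = +-87 mm, y = 13.5 to 31.5 mm, 22 mm above the bed.
- carriage (a joint): Carriage position along clamp +y, m: 0 fully back (button centre at clamp y = -86.5 mm), 0.120 at the end stops (button centre at +33.5 mm, crossbar against both posts). Starts at 0 to 0.041. Unlocked it slides with 2 N drag and stays where left. A pin locks it every 8 mm (1 mm play each way), also exactly at the end stops, unless the button is 5 mm or more down.
- lock_button (a joint): Travel of the locking button, m: 0 up (locked), 0.008 fully down; lock free from 0.005. Spring: 3 N to start moving, 5.6 N at 5 mm, 7 N at the bottom; springs back up by itself. Ribbed steel plate, 60 mm (clamp x) by 49 mm (clamp y), in the top of the carriage behind the jaw; moves straight down and rides with the carriage.
- button_top (a point): Centre of the top face of the locking button (moves with it); 48 mm above the table when up, 40 mm and level with the carriage cheeks when fully down. The flat back of the wooden jaw rises 27 mm towards clamp +y from this point: fingertips on the button can push the carriage by it.
- jaw_top (a point): Centre of the top of the wooden jaw at the front of the carriage, 80 mm above the table. Jaw 18 mm thick along clamp y, 96 mm wide; its back faces the button. The grey carriage behind it is 96 mm wide, 40 mm high, with a steel crossbar 190 mm wide at its rear that meets the end-stop posts.
- jaw_facing (a point): Centre of the cork facing on the front (+y side) of the jaw, 96 mm wide, 63 mm high, 5 mm thick. Its front, where this point lies, is 50 mm ahead (clamp +y) of the button centre.
- fence_face (a point): Foot of the fence face at mid width, at bed height (12 mm above the table); the face looks towards clamp -y. Axes as the clamp.
- frame_center (a point): Centre, half-way up, of the loose white picture frame lying flat on the bed between jaw and fence (23 mm above the table). 150 mm (its x) by 110 mm (its y) by 22 mm, borders 18 mm wide, 0.18 kg. Starts 10 to 25 mm short of the fence, up to 0.08 rad askew. With the carriage at its end stops, jaw to fence is 111.5 mm, so the jaw brings the frame home and square.
- tape_roll: Bystander: roll of clear tape lying flat, 72 mm across, 24 mm high. Origin at the centre of its underside.
- tape_measure: Bystander: yellow pocket tape measure standing on edge, 62 x 36 x 58 mm. Origin at the centre of its underside.
- offcut: Bystander: white moulding offcut, 28 x 120 x 20 mm. Origin at mid-length of its underside.
- putty_knife: Bystander: putty knife lying flat, 190 mm long. Origin at mid-length of its underside.
- glue: Bystander: white glue bottle with orange cap, 56 mm across, 150 mm tall. Origin at the centre of its underside.
- mug: Bystander: white mug, 80 mm across, 90 mm tall. Origin at the centre of its underside.
- screwdriver: Bystander: screwdriver lying flat, 200 mm long. Origin at mid-length of its underside.
- frame: The same picture frame; origin at the centre of its underside.
Mind the look-alikes: they are no part of the job. There is more than one size of the frame; the job needs the smallest.

How it is judged:
On the way, in this order (a step that is already met when the one before it is completed fails the run):
1. the carriage is under way with its button held down (value of joint lock_button above 0.004 m and value of joint carriage above 0.07 m), for 0.02 s.
2. the carriage is at the end stops with the button still down (value of joint lock_button above 0.004 m and value of joint carriage above 0.117 m), for 0.04 s.
At the end, for the whole second after the job is handed in: Carriage within 3 mm of its end stops, button up (within 1 mm) so that it is locked, frame flat on the bed, within 3.5 mm of the fence and 0.04 rad of square, at rest (value of joint carriage above 0.117 m and value of joint lock_button below 0.001 m and y of frame_center in the frame of fence_face above -0.0585 m and z of frame_center in the frame of fence_face below 0.014 m and angle between the y axis of frame_center and the y axis of clamp, either way round below 0.04 rad and linear speed of frame below 0.01 m/s); the robot touches nothing.
It fails at once if the frame is lifted more than 12 mm off the bed (z of frame_center in the frame of fence_face above 0.023 m).
It fails at once if the fingers touch the cork facing (over 0.5 N), as in pinching the jaw (contact force between the fingers and carriage_c6 above 0.5 N).
It fails at once if the fingers press on the clamp or its carriage with more than 80 N (contact force between the fingers and clamp above 80 N).
It fails at once if another thing on the bench is moved more than 25 mm (distance of any of tape_roll, tape_measure, offcut, putty_knife, glue, mug, screwdriver from where it was at the start of the episode above 0.025 m).
It also fails if it takes over 35 s, if anything falls off the work surface, if the arm or the gripper's body presses on something with over 40 N, if the wrist force passes 120 N, or if a joint passes its speed limit or range.

## Working session

There is one attempt and no reset: what is moved stays moved. The work goes in short steps, each a Python script; the robot and the scene stay as the last script left them, time stands still between calls to the robot, and variables do not carry over. Pictures are saved under pics/ and viewed, about 8 in all and at most 12, crops included, and the job is handed in when it is done.

```bash
mkdir -p pics; python3 - <<'E'
from rig import *
import cv2,numpy as np
o=readout.get_obs(); print({k:np.round(v,3) for k,v in o.items()}, bot.grip_point_offset)
for n in ("scene","top"):
    p,d=optics.capture(n); cv2.imwrite(f"pics/{n}0.png",p); np.save(f"{n}0.npy",d)
    m=optics.camera_model(n); print(n,m["fx"],m["cx"],m["cy"]); print(np.round(m["cam_to_world"],3)); print((d>0).mean())
E
```

```text
{'time_s': np.float64(0.0), 'joints': array([ 1.056,  0.131,  1.489, -0.   ,  1.523, -0.085]), 'qvel': array([-0.001, -0.   ,  0.001, -0.001, -0.001,  0.   ]), 'tau': array([-3.0000e-03, -5.6940e+01, -5.0055e+01, -0.0000e+00,  1.5000e-02,
        0.0000e+00]), 'tcp_pos': array([0.25 , 0.545, 0.23 ]), 'tcp_rot': array([-0.382,  0.596,  0.382,  0.595]), 'contact_force': array([0.034, 0.814, 0.876]), 'ft_torque': array([0.024, 0.02 , 0.051]), 'grip_width': np.float64(0.085)} 0.0187
scene 498.15987303909856 291.31042122045375 207.91754036964483
[[ 0.798  0.384 -0.465  1.265]
 [ 0.603 -0.494  0.627 -1.   ]
 [ 0.011 -0.78  -0.625  1.096]
 [ 0.     0.     0.     1.   ]]
0.995829081632653
top 429.93185676013337 279.8429616486708 213.68467616788666
[[-0.006 -0.989  0.149  0.3  ]
 [-1.     0.004 -0.012  0.003]
 [ 0.012 -0.149 -0.989  1.325]
 [ 0.     0.     0.     1.   ]]
0.9959268707482993
```

View pics/top0.png

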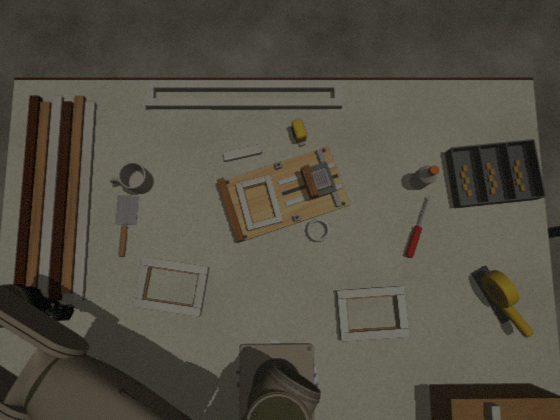

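View pics/scene0.png

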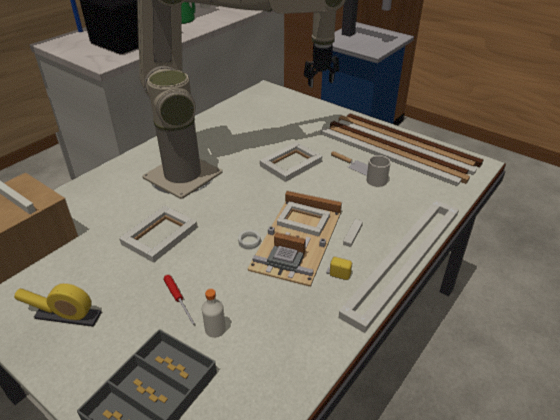

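The top view shows the clamp at about (285,193), with the fence at its left end (230,210), the small frame on it at (259,202), and the carriage at (318,180). The three frames are (259,202) on the clamp bed, (172,287) loose and (373,313) loose. The one meant is the smallest, lying on the bed. Next I'll measure the clamp from both depth views.

```bash
cat > h.py <<'E'
import numpy as np,cv2
from rig import *
def cloud(n,d,m=None):
    m=m or optics.camera_model(n); v,u=np.mgrid[:420,:560]
    P=np.stack([(u-m["cx"])/m["fx"]*d,(v-m["cy"])/m["fy"]*d,d,np.ones_like(d)],-1)@m["cam_to_world"].T
    P=P[...,:3]; P[d<=0]=np.nan; return P
E
python3 - <<'E'
from h import *
ims=[]
for n,(x0,y0,x1,y1) in dict(top=(205,135,365,255),scene=(235,180,355,290)).items():
    d=np.load(n+"0.npy"); p=cv2.imread(f"pics/{n}0.png"); P=cloud(n,d)
    ims.append(cv2.resize(p[y0:y1,x0:x1],(400,int(400*(y1-y0)/(x1-x0))),interpolation=cv2.INTER_CUBIC))
    Q=P[y0:y1,x0:x1]; z=Q[...,2]
    hsv=cv2.cvtColor(p,cv2.COLOR_BGR2HSV)[y0:y1,x0:x1]
    print(n,"table z",np.nanmedian(P[300:330,230:320,2]) )
    wood=(hsv[...,1]>90)&(hsv[...,0]<25)
    def rep(name,m):
        m=cv2.morphologyEx(m.astype(np.uint8),cv2.MORPH_OPEN,np.ones((2,2)))
        k,l,s,c=cv2.connectedComponentsWithStats(m)
        for i in range(1,k):
            if s[i,4]>25:
                q=Q[l==i]; r=cv2.minAreaRect((q[:,:2]*1000).astype(np.float32))
                print(' ',name,c[i].round()+[x0,y0],s[i,4],np.round(r[0],1),np.round(r[1],1),round(r[2],1),'z',np.round(np.nanpercentile(q[:,2],[10,50,90]),3))
    rep('bed+',(z>0.007)); rep('wood>.04',wood&(z>.04)); rep('>.06',z>.065); rep('.03-.055',(z>.030)&(z<.056)); rep('white',(hsv[...,1]<60)&(hsv[...,2]>110)&(z>.015)&(z<.045))
h=max(i.shape[0] for i in ims); cv2.imwrite("pics/crop0.png",np.hstack([cv2.copyMakeBorder(i,0,h-i.shape[0],0,0,0) for i in ims]))
E
```

```text
top table z -0.0008402990592797366
  bed+ [300. 139.] 104 [736.3 -84.2] [24.2 46.7] 19.5 z [0.003 0.035 0.056]
  bed+ [243. 153.] 361 [691.7 102.7] [ 30.9 121.4] 15.9 z [0.004 0.019 0.023]
  bed+ [283. 195.] 7207 [ 711.2 -164. ] [0. 0.] 0.0 z [0.008 0.014 0.047]
  bed+ [319. 230.] 234 [ 452.4 -133.3] [60.8 68.2] 45.0 z [-0.001  0.022  0.026]
  wood>.04 [301. 137.] 50 [737.8 -85.2] [15.5 46.7] 27.8 z [0.027 0.052 0.057]
  wood>.04 [310. 182.] 301 [ 594.3 -103.7] [105.6  35. ] 15.9 z [0.048 0.078 0.082]
  wood>.04 [231. 211.] 472 [506.8 136.8] [195.3  20.7] 18.7 z [0.04  0.047 0.051]
  >.06 [310. 181.] 267 [ 594.5 -103.8] [105.3  34.7] 15.9 z [0.061 0.079 0.082]
  .03-.055 [302. 138.] 43 [736.9 -88.2] [11.5 45.2] 38.9 z [0.004 0.034 0.052]
  .03-.055 [323. 179.] 559 [nan nan] [0. 0.] 0.0 z [0.033 0.043 0.05 ]
  .03-.055 [279. 165.] 30 [648.9 -11.5] [14.4 19. ] 20.5 z [0.013 0.032 0.037]
  .03-.055 [260. 203.] 725 [530.5  48.7] [146.5 110.8] 15.2 z [0.024 0.033 0.037]
  .03-.055 [231. 210.] 489 [510.8 137.8] [203.5  20.6] 18.5 z [0.029 0.047 0.051]
  .03-.055 [298. 218.] 30 [484.4 -66.8
[... 1337 characters left out ...]
[324. 241.] 28 [650.7   2.9] [14.1 42.6] 17.8 z [0.018 0.035 0.04 ]
  .03-.055 [286. 257.] 721 [ 598.2 -116.4] [160.7 107.9] 19.5 z [0.03  0.043 0.051]
  .03-.055 [341. 270.] 133 [775.7 -69.1] [78.7 40.6] 62.7 z [0.027 0.04  0.05 ]
  white [304. 217.] 551 [535.2  60.2] [148.4 131.7] 17.4 z [0.028 0.035 0.039]
  white [350. 236.] 126 [701.8  94.6] [24.4 95.7] 12.8 z [0.017 0.022 0.025]
  white [250. 238.] 186 [ 453.9 -127.2] [69.4 73.4] 37.6 z [0.013 0.022 0.028]
  white [261. 259.] 53 [ 547.8 -183.6] [44.  16.3] 20.6 z [0.026 0.032 0.034]
  white [306. 270.] 60 [ 684.7 -141.9] [45.4 21.5] 37.5 z [0.026 0.031 0.035]
  white [292. 275.] 31 [ 655.4 -169.5] [12.2 24.3] 23.3 z [0.013 0.018 0.02 ]
```

View pics/crop0.png

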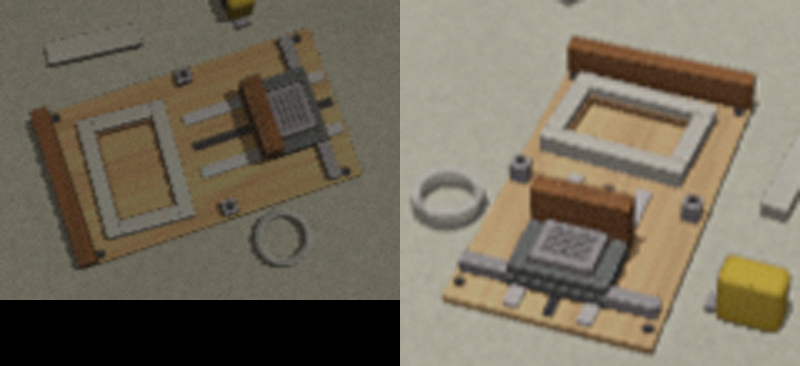

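The left crop confirms the clamp and its small frame. The posts fit gives clamp x at about 18.6° and an origin near (0.574,-0.060), and the button is near y=-0.085. I'll close the gripper and go above the carriage for a wrist view.

```bash
cat >> h.py <<'E'
from scipy.spatial.transform import Rotation as R
A=np.radians(18.6); cx=np.array([np.cos(A),np.sin(A),0]); cy=np.array([-np.sin(A),np.cos(A),0]); O=np.array([.5738,-.0603,0])
def W(x,y,z): return O+x*cx+y*cy+np.array([0,0,z])
def ori(s):
    X=np.array([0,0,-1.]); Z=s*cx; return R.from_matrix(np.stack([X,np.cross(Z,X),Z],1)).as_quat()
E
python3 - <<'E'
from h import *
print(R.from_quat(readout.get_obs()["tcp_rot"]).as_matrix().round(2))
grip(0.0)
best=None
for s in (1,-1):
    q=kinematics.ik(W(0,-.10,.28),ori(s)); print(s,q)
    if q is not None:
        c=abs(np.array(q)-readout.get_obs()["joints"]).max()
        if best is None or c<best[0]: best=(c,s)
s=best[1]; print("s",s); bot.goto(W(0,-.10,.28),ori(s)); bot.wait(.3)
m=optics.camera_model("wrist"); p,d=optics.capture("wrist"); cv2.imwrite("pics/w1.png",p); np.savez("w1.npz",d=d,m=m["cam_to_world"])
print(m["fx"],m["cam_to_world"].round(3)); o=readout.get_obs(); print(o["time_s"],o["tcp_pos"],o["grip_width"],o["contact_force"])
P=cloud("wrist",d,m); L=(P-O)@np.stack([cx,cy,[0,0,1]],1); np.save("L1.npy",L)
for u,v in [(280,100),(280,210),(200,210),(360,210),(280,320)]: print(u,v,L[v,u].round(4))
E
```

```text
[[-0.   -0.91  0.42]
 [-0.    0.42  0.91]
 [-1.    0.   -0.  ]]
1 [-3.32627912e-01  1.83889643e-01  1.34106779e+00 -4.44089210e-16
  1.61663522e+00 -6.57259153e-01]
-1 [-0.33262791  0.18388964  1.34106779  0.          1.61663522  2.4843335 ]
s 1
296.7101868539774 [[ 0.947  0.308  0.086  0.583]
 [ 0.32  -0.912 -0.258 -0.09 ]
 [-0.001  0.272 -0.962  0.422]
 [ 0.     0.     0.     1.   ]]
3.9917 [ 0.60575193 -0.15484146  0.27997961] -0.00022609339054197646 [-0.08379004 -0.10343356  0.0757157 ]
280 100 [-0.0029  0.      0.0121]
280 210 [-3.100e-03 -1.523e-01 -1.000e-04]
200 210 [-0.1216 -0.1525 -0.0003]
360 210 [ 0.1151 -0.152   0.0006]
280 320 [-0.0012 -0.1082  0.3177]
```

View pics/w1.png

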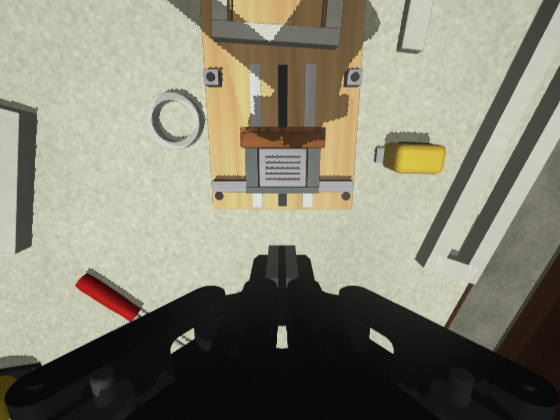

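The wrist view shows the clamp upright. The button is at (283,166), the jaw top at (283,133), the crossbar at row 186 and the posts at (212,76) and (354,76). The fingertips appear at (283,250). I'll measure in the clamp frame.

```bash
python3 - <<'E'
from h import *
L=np.load("L1.npy"); z=L[...,2]; V=np.zeros(z.shape,bool); V[:215,195:370]=1
def rep(n,m):
    k,l,s,c=cv2.connectedComponentsWithStats((m&V).astype(np.uint8))
    for i in range(1,k):
        if s[i,4]>30:
            q=L[l==i]; print(n,c[i].round(),s[i,4],'x',np.percentile(q[:,0],[1,99]).round(4),'y',np.percentile(q[:,1],[2,98]).round(4),'z',np.median(q[:,2]).round(4))
rep('bed',(z>.008)&(z<.015)); rep('posts',(z>.031)&(z<.037)); rep('cheeks',(z>.0375)&(z<.0425)); rep('button',(z>.0455)&(z<.05)); rep('jaw',(z>.077)&(z<.083))
for x in (212,354): print('post col',[L[v,x].round(3).tolist() for v in (72,76,80)])
# squareness: bed left/right edge direction
b=(z>.008)&V; 
for r in (60,120,200):
    u=np.where(b[r])[0]; print(r,L[r,u[0]].round(4),L[r,u[-1]].round(4))
u=284; print([(v,L[v,u,1].round(4),z[v,u].round(4)) for v in range(120,214,4)])
E
```

```text
bed [284.  94.] 15661 x [-0.0983  0.0982] y [-0.0983  0.1035] z 0.0118
bed [279.  12.] 2225 x [-0.0601  0.0467] y [0.0866 0.1129] z 0.0117
bed [200. 129.] 31 x [-0.1175 -0.107 ] y [-0.0514 -0.022 ] z 0.0117
bed [281. 201.] 2049 x [-0.0979  0.0978] y [-0.1478 -0.1229] z 0.0119
posts [277.  28.] 3044 x [-0.0817  0.0666] y [0.0613 0.1038] z 0.0337
posts [211.  78.] 214 x [-0.0957 -0.0778] y [0.0156 0.0323] z 0.0337
posts [354.  78.] 211 x [0.0779 0.0958] y [0.0156 0.0324] z 0.0338
cheeks [282. 175.] 1468 x [-0.0475  0.0473] y [-0.1176 -0.0605] z 0.0398
button [282. 167.] 1780 x [-0.0293  0.0292] y [-0.1065 -0.06  ] z 0.0479
jaw [282. 137.] 1728 x [-0.0467  0.0467] y [-0.0553 -0.0335] z 0.0795
post col [[-0.085, 0.03, 0.034], [-0.084, 0.025, 0.037], [-0.084, 0.021, 0.037]]
post col [[0.086, 0.03, 0.034], [0.086, 0.026, 0.035], [0.086, 0.021, 0.037]]
60 [-0.0986  0.0474  0.0116] [0.0996 0.0479 0.0096]
120 [-0.1125 -0.0252  0.0227] [ 0.0995 -0.0248  0.01  ]
200 [-0.0983 -0.134   0.0126] [ 0.0982 -0.134   0.0118]
[(120, np.float64(-0.0249), np.float64(0.0124)), (124, np.float64(-0.03), np.f
[... 369 characters left out ...]
0.0684), np.float64(0.0495)), (160, np.float64(-0.0735), np.float64(0.0474)), (164, np.float64(-0.0784), np.float64(0.0488)), (168, np.float64(-0.0835), np.float64(0.0481)), (172, np.float64(-0.0888), np.float64(0.0463)), (176, np.float64(-0.0937), np.float64(0.0479)), (180, np.float64(-0.0986), np.float64(0.0491)), (184, np.float64(-0.1042), np.float64(0.0466)), (188, np.float64(-0.1104), np.float64(0.0422)), (192, np.float64(-0.1166), np.float64(0.0382)), (196, np.float64(-0.1281), np.float64(0.0126)), (200, np.float64(-0.134), np.float64(0.0123)), (204, np.float64(-0.1392), np.float64(0.0148)), (208, np.float64(-0.1457), np.float64(0.0126)), (212, np.float64(-0.1551), np.float64(0.0011))]
```

The heights match the text (bed 11.8, button 47.9, jaw 79.5 and posts 33.7 mm). The button centre is at about y=-0.083 and the jaw back at about -0.056. I'll press at y=-0.075 with force feedback.

```bash
cat >> h.py <<'E'
def F():
    f=np.array(readout.get_obs()["contact_force"]); return np.array([f@cx,f@cy,f[2]])
def loc():
    return (np.array(readout.get_obs()["tcp_pos"])-O)@np.stack([cx,cy,[0,0,1]],1)
E
python3 - <<'E'
from h import *
q=ori(1)
bot.line_to(W(0,-.075,.10),vel=.15,ori=q); bot.line_to(W(0,-.075,.055),vel=.08,ori=q); bot.wait(.2)
f0=F(); print('f0',f0.round(2)); np.save("f0.npy",f0)
for z in np.arange(.051,.0394,-.001):
    bot.line_to(W(0,-.075,z),vel=.03); f=F()-f0; print(round(z,4),loc().round(4),f.round(1))
    if f[2]>12: break
print(readout.get_obs()["time_s"])
E
```

```text
f0 [0.14 0.27 0.18]
0.051 [-0.0002 -0.0748  0.0507] [-0.6 -0.3  0.7]
0.05 [-0.     -0.075   0.0499] [-0.2 -0.9  0.4]
0.049 [-0.0001 -0.075   0.0489] [-0.   0.1  0.5]
0.048 [ 0.0001 -0.0751  0.0481] [-0.4 -0.9  1.1]
0.047 [ 0.0002 -0.0751  0.0472] [-1.1  0.4  3.6]
0.046 [ 0.0002 -0.0751  0.0462] [-0.7  0.4  4.7]
0.045 [ 0.0001 -0.0751  0.0451] [-1.7 -0.6  4.1]
0.044 [ 0.0001 -0.0751  0.0441] [-0.2 -0.8  4.8]
0.043 [ 0.0001 -0.0751  0.0432] [0.3 0.  4.7]
0.042 [ 0.0001 -0.0751  0.0422] [-0.1  0.4  6.4]
0.041 [ 0.0002 -0.0751  0.0413] [-1.1  0.7  6. ]
0.04 [ 0.0002 -0.0751  0.0404] [-0.6  1.1  6.4]
9.2917
```

```bash
python3 - <<'E'
from h import *
f0=np.load("f0.npy")
for y in [-.06,-.045,-.03,-.015,0,.015,.03,.038]:
    bot.line_to(W(0,y,.04),vel=.04); f=F()-f0; print(round(y,4),loc().round(4),f.round(1))
    if abs(f).max()>25: print("STOP"); break
bot.wait(.05)
p,d=optics.capture("wrist"); cv2.imwrite("pics/w2.png",p); P=cloud("wrist",d); L=(P-O)@np.stack([cx,cy,[0,0,1]],1); np.save("L2.npy",L)
print(readout.get_obs()["time_s"])
E
```

```text
-0.06 [ 0.0002 -0.0599  0.0404] [-0.7  0.9  6.2]
-0.045 [ 0.0002 -0.0449  0.0404] [-0.8  1.6  6.5]
-0.03 [ 0.0002 -0.0299  0.0404] [-0.8  0.1  7.3]
-0.015 [ 0.0002 -0.0149  0.0404] [-0.6  1.5  6. ]
0 [0.0002 0.0001 0.0404] [-1.   0.7  6.7]
0.015 [0.0002 0.0151 0.0404] [-0.3  1.2  6.6]
0.03 [0.0002 0.0299 0.0405] [-1.6 -1.3  6.4]
0.038 [0.0004 0.0377 0.0406] [-0.7 -0.7  6.2]
13.4167
```

View pics/w2.png

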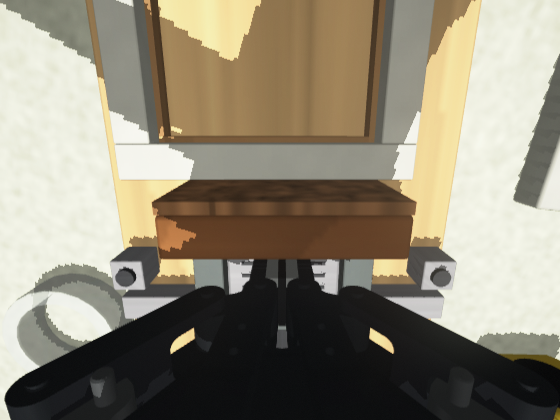

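The carriage has come along with the tips. In the wrist view the crossbar (row 300) is just behind the posts (133,268) and (433,268), and the jaw is at or near the frame's rear rail. I'll continue in 1 mm steps until the end-stop force rises.

```bash
python3 - <<'E'
from h import *
f0=np.load("f0.npy")
for y in np.arange(.040,.0560,.001):
    bot.line_to(W(0,y,.0397),vel=.02); f=F()-f0; print(round(y,4),loc().round(4),f.round(1))
    if -f[1]>14: break
bot.wait(.15); print(loc().round(4),(F()-f0).round(1))
p,d=optics.capture("wrist"); cv2.imwrite("pics/w3.png",p); P=cloud("wrist",d); L=(P-O)@np.stack([cx,cy,[0,0,1]],1); np.save("L3.npy",L)
print(readout.get_obs()["time_s"])
E
```

```text
0.04 [0.0004 0.0393 0.0403] [-0.4 -1.8  6.7]
0.041 [0.0004 0.0401 0.0404] [-1.3 -2.7  6.8]
0.042 [0.0004 0.041  0.0404] [-1.1 -3.1  6.9]
0.043 [0.0004 0.042  0.0404] [-0.9 -3.5  6.5]
0.044 [0.0004 0.043  0.0404] [-1.2 -2.6  6.8]
0.045 [0.0004 0.044  0.0404] [-1.9 -2.9  6.4]
0.046 [0.0005 0.0448 0.0405] [-1.5 -4.3  6.9]
0.047 [0.0006 0.0457 0.0406] [-1.6 -4.3  7.4]
0.048 [0.0006 0.0466 0.0406] [-1.  -5.1  6.7]
0.049 [0.0007 0.0476 0.0407] [-0.1 -5.1  7.3]
0.05 [0.0007 0.0486 0.0406] [-0.3 -4.7  6.1]
0.051 [0.0008 0.0496 0.0407] [-0.8 -4.6  6.2]
0.052 [0.0008 0.0506 0.0407] [-0.2 -4.5  6.5]
0.053 [0.0009 0.0516 0.0407] [-0.4 -4.7  6.4]
0.054 [0.0009 0.0519 0.0408] [ 0.2 -8.8  5.9]
0.055 [0.001  0.0527 0.0411] [-2.2 -9.   8.7]
[0.001  0.0527 0.0411] [-1.3 -8.   9. ]
17.6167
```

View pics/w3.png

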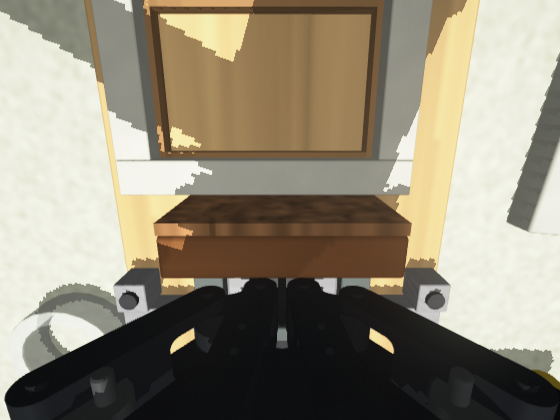

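Force is rising at TCP y≈0.0527. I'll check the jaw position from depth while pushing on to a clear end-stop reaction.

```bash
python3 - <<'E'
from h import *
f0=np.load("f0.npy")
def jaw(L,t):
    z=L[...,2]; m=(z>.076)&(z<.084); m[:150]=0; m[260:]=0; q=L[m]; q=q[np.abs(q[:,0])<.045]
    r=(z>.030)&(z<.037); r[:145]=0; r[200:]=0; rr=L[r]
    print(t,'jaw y',np.percentile(q[:,1],[2,98]).round(4),len(q),'rail y',np.percentile(rr[:,1],[2,98]).round(4))
jaw(np.load("L2.npy"),2); jaw(np.load("L3.npy"),3)
for y in np.arange(.056,.064,.001):
    bot.line_to(W(-.001,y,.0392),vel=.02); f=F()-f0; print(round(y,4),loc().round(4),f.round(1))
    if -f[1]>20: break
bot.wait(.1); print(loc().round(4),(F()-f0).round(1))
p,d=optics.capture("wrist"); L=(cloud("wrist",d)-O)@np.stack([cx,cy,[0,0,1]],1); np.save("L4.npy",L); jaw(L,4); cv2.imwrite("pics/w4.png",p)
print(readout.get_obs()["time_s"])
E
```

```text
2 jaw y [0.0573 0.0792] 14375 rail y [0.0791 0.0965]
3 jaw y [0.0721 0.0861] 9167 rail y [0.0859 0.1101]
0.056 [0.001  0.0527 0.0412] [  2.6 -12.1   6.4]
0.057 [0.001  0.0527 0.0412] [  3.4 -16.7   4. ]
0.058 [0.001  0.0527 0.0412] [  2.5 -22.1   2.6]
[0.001  0.0527 0.0412] [  2.7 -20.9   3.2]
4 jaw y [0.0723 0.0861] 9043 rail y [0.0859 0.1101]
18.5167
```

The TCP stopped hard at y=0.0527 with 21 N, and z=0.0412 means the button is about 7 mm down. The jaw front moved from -0.0335 to 0.0861, about 0.1196 in all, so the crossbar is at the stops. I'll ease the push and lift straight off, then back away and check.

```bash
python3 - <<'E'
from h import *
f0=np.load("f0.npy")
bot.line_to(W(0,.0548,.0395),vel=.02); print(loc().round(4),(F()-f0).round(1))
for z in (.043,.047,.051,.055):
    bot.line_to(W(0,.0545,z),vel=.03); print(loc().round(4),(F()-f0).round(1))
bot.line_to(W(0,.044,.058),vel=.04); print(loc().round(4),(F()-f0).round(1))
bot.line_to(W(0,.040,.12),vel=.12)
bot.line_to(W(0,.00,.30),vel=.2); bot.wait(.3)
p,d=optics.capture("wrist"); L=(cloud("wrist",d)-O)@np.stack([cx,cy,[0,0,1]],1); np.save("L5.npy",L); cv2.imwrite("pics/w5.png",p)
p,d=optics.capture("top"); cv2.imwrite("pics/top5.png",p); np.save("top5.npy",d)
print(readout.get_obs()["time_s"],(F()-f0).round(1))
E
```

```text
[0.001  0.0527 0.0411] [-2.9 -6.3 10.6]
[0.0009 0.0528 0.0442] [-1.2 -6.9  8.6]
[0.0005 0.0528 0.0477] [-0.5 -7.2  5.3]
[-0.0004  0.0528  0.0508] [-0.7 -8.8  1. ]
[-0.001   0.0528  0.0543] [-1.9 -9.2 -1.1]
[-0.      0.0439  0.0579] [-0.  -1.3 -0.5]
22.5167 [ 0.3 -0.7 -0.2]
```

View pics/w5.png

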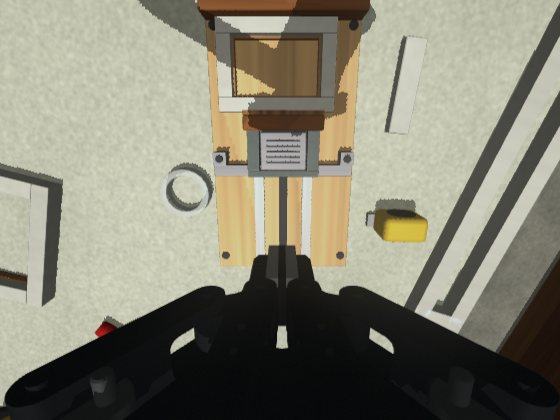

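The wrist view shows the crossbar (row 170) up against both posts (219,158) and (347,158), and the frame between jaw and fence. I'll check the numbers.

```bash
python3 - <<'E'
from h import *
L=np.load("L5.npy"); z=L[...,2]; V=np.zeros(z.shape,bool); V[:270,200:375]=1
b=(z>.045)&(z<.051)&V&(abs(L[...,0])<.028)&(L[...,1]<.06)&(L[...,1]>0); q=L[b]; print('button',q[:,1].min().round(4),q[:,1].max().round(4),'z',np.median(q[:,2]).round(4),len(q))
f=(z>.031)&(z<.037)&V&(L[...,1]>.08)&(L[...,1]<.2); q=L[f]; print('frame y',np.percentile(q[:,1],[1,99]).round(4),'z',np.median(q[:,2]))
print('rear edge slope', end=' ')
xs=np.arange(-.06,.061,.01); e=[np.percentile(q[abs(q[:,0]-x)<.004,1],2) for x in xs]; print(np.polyfit(xs,e,1).round(4))
fe=(z>.043)&(z<.052)&V&(L[...,1]>.17); print('fence y min',np.percentile(L[fe][:,1],2) if fe.any() else None)
j=(z>.076)&(z<.084)&V; print('jaw y',np.percentile(L[j][:,1],[2,98]).round(4))
c=(z>.02)&(z<.045)&V&(abs(abs(L[...,0])-.087)<.006)&(L[...,1]<.05); print('post+bar y',np.percentile(L[c][:,1],[2,98]).round(4))
T=(cloud("top",np.load("top5.npy"))-O)@np.stack([cx,cy,[0,0,1]],1); z=T[...,2]
f=(z>.031)&(z<.037)&(abs(T[...,0])<.085)&(T[...,1]>.08)&(T[...,1]<.2); r=cv2.minAreaRect((T[f][:,:2]*1000).astype(np.float32)); print('top frame',r)
E
```

```text
button 0.0108 0.0589 z 0.0482 1620
frame y [0.0875 0.197 ] z 0.033901200656532904
rear edge slope [0.0078 0.0876]
fence y min 0.1965039542917133
jaw y [0.063  0.0844]
post+bar y [0.0016 0.0332]
top frame ((-2.20166015625, 141.07778930664062), (155.45785522460938, 112.5590591430664), 0.9705861210823059)
```

The button is up (48.2 mm) and the bar is at the posts. The frame spans y=0.0875 to 0.197, against a fence face at 0.1965, and is about 0.008 rad off square. I'll hand in.

```bash
python3 -c "
from rig import *
hand_in(); print(readout.get_obs()['time_s'])"
```

```text
the job is handed in; nothing more can be done
the job is handed in; nothing more can be done
```

The clamp is closed and locked, and I handed the job in; the system reports no verdict. I pressed the button with closed fingertips to about 7 mm of travel. Holding it down, I pushed the carriage until it stopped hard at 21 N. I then eased the push, lifted straight off and backed clear.

The last checks, taken from the depth pictures after lifting off, agree with the goal:
- **Button:** its top is at 48.2 mm, so it has sprung up.
- **Carriage:** the crossbar is against both posts. The carriage travelled about 119.6 mm, with its centre at the end-stop position to within about 1.5 mm (the calibration is good to about 2 mm).
- **Frame:** it lies flat (top at 33.9 mm), up against the fence to within measurement error. It measures about 0.008 rad off square in the wrist view and 0.017 rad in the coarser top view, both under the 0.04 limit.
- **Robot:** it was clear of everything, at about 22.5 s on its clock. I did not measure the bystanders again, but the arm stayed clear of them.

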